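# Clamp a converter module to the set mark, taking up the play

## Task

Slide the jaw of the clamping stage wide open by its post, then lay the converter module flat in the bed, lengthwise between the jaw and the sprung pad, and let go of it. Then bring the jaw up by pushing the post in the closing direction, so that its play in the slot is taken up and the jaw presses the module onto the pad until the dial's needle stands at the heavy 6 newton mark; come up gently and only from the open side, never swing the needle far past the mark (past 8, back right off and come up again; past 11 spoils it), and leave the jaw set, the post still at the closing end of its slot. Leave the other things on the bench alone.

Things in the scene. Friction and masses are not known exactly. Their poses are not given: they have to be found in the camera images.
- stage: Clamping stage, fixed to the bench; aluminium base 140 (x) x 310 x 20 mm, from y -175 to +135. Origin: underside, below the middle of the bed; x across the bed, y along it (jaw at -y, sprung head with the dial at +y; the jaw closes towards +y), z up. Head: a housing 80 mm wide, 65 mm long, top at z 66; the pad's steel face, 46 mm wide, z 31 to 53, stands 12 mm before it.
- bed (a point): Middle of the bed's top, 30 mm above the bench, axes as the stage. The steel bed is 70 mm wide in x, y -75 to +48 mm. Two side rails, 58 mm apart inside, 7 mm high, y -45 to +45. The head is clamped where the last job left it: the free pad face lies anywhere from y 44 to 56 mm, not measured, so go by the force or the dial. The pad gives way to +y by 0.2 mm per newton.
- head_top (a point): Point fixed on the stage at x 0, y 94.5, z 67 mm, near the middle of the head's dial (66 mm wide, facing up), which shows the force on the pad. Its 27 mm needle rests pointing to the stage's -x and turns counter-clockwise seen from above, 0.12 rad per newton. Marks: thin at 0, 2 and 11 N, longer at 4 and 8 N, the heavy one at 6 N is the set mark (4 to 8 N is good, above 11 N spoils it).
- jaw (a joint): Slide of the jaw carriage along the stage's +y (m): 0 fully open, 0.056 fully closed. The jaw's face is at stage y = -66 mm + this: it meets an 80 mm module that touches the free pad somewhere from 0.030 to 0.042. Wide open: below 0.020. The carriage drags with a steady 11 N of sliding friction, either way, so it stays where it is left, also against the spring.
- jaw_face (a point): Middle of the jaw's face (46 mm wide in x, 22 mm high, z 31 to 53 mm above the bench). The carriage behind it is 46 mm wide, 90 mm long (10 to 100 mm behind the face), its top 47 mm above the bench.
- handle (a joint): Play of the post in the carriage's slot (m) along the stage's y: -0.006 at the opening end, +0.006 at the closing end. Within the play the post moves against about 1 N and the jaw does not follow; at either end it carries the jaw along. Play counts as taken up above 0.003.
- post (a point): Centre of the post by which the carriage is moved: upright pin 16 mm in diameter, its free length 46 mm, from 1 mm above the carriage's top (48 mm above the bench) to 94 mm above the bench; this point lies 71 mm above the bench. It stands 55 mm behind the jaw's face (plus the play).
- module: The converter module, loose: origin in the centre of its underside, axes as for its centre point.
- module_centre (a point): Centre of the converter module, half-way up (21 mm above its underside). Flat black carrier 50 (x) x 80 (y, lengthwise) x 10 mm, on it a green board to 12 mm and in the middle a grey potted brick 30 (x) x 44 (y) mm, top 42 mm above the underside; low parts to 20 mm at the board's ends, 15 mm along its sides. 0.11 to 0.22 kg. Either end may face the pad.
- spool: bystander: solder reel 60 mm across, 50 mm high, standing; leave alone. Origin at its underside.
- flux: bystander: small white bottle 40 mm across, 85 mm high; leave alone. Origin at its underside.
- driver: bystander: screwdriver lying on the bench; leave alone. Origin at its underside.
- heatsink: bystander: finned aluminium heat sink 50 x 50 x 25 mm; leave alone. Origin at its underside.
- meter: bystander: hand multimeter 75 x 150 x 43 mm; leave alone. Origin at its underside.
- bare_board: bystander: bare flat circuit board 70 x 100 x 4 mm with low parts to 16 mm, no carrier or brick; leave alone. Origin at its underside.
- parts_tray: bystander: open parts tray 90 x 130 x 30 mm; leave alone. Origin at its underside.

How it is judged:
By the outcome, as a careful person would: the job done as asked, in the order asked, and still so for the second after the job is handed in, with the robot touching nothing.
It also fails if it takes over 72 s, if anything falls off the work surface, if the arm or the gripper's body presses on something with over 40 N, if the wrist force passes 120 N, or if a joint passes its speed limit or range.

## Robot

A 6-joint arm with a two-finger parallel gripper is mounted at the origin on the work surface. World frame = base frame: x ahead of the robot, y to its left, z up, the work surface at z = 0. Lengths are in mm, angles in rad, forces in N, time in s.
With the tool pointing down it reaches from about 350 to 775 mm from the base axis. Payload 7.3 kg.
Tool frame: the origin (TCP) lies at the very end of the fingers, on their centre line; the grasp point (between the pads) lies 19 mm behind it (r.tcp_to_grasp is the z of the grasp point in the tool frame, in mm); z points along the fingers, y is the line along which they close (so a half turn about z gives the same grasp; the last joint's range is limited). The gripper opens to 92 mm and grips with 3 to 60 N. Pads are 19 mm wide; open, the fingers measure 130 mm over their backs; the gripper's body (75 mm by 190 mm) begins 47 mm behind the grasp point.
Start: joints at [-1.423, 0.342, 1.524, -0, 1.275, -0.146], TCP at [152.058, -502.52, 191.341] pointing down, gripper open.
Joint ranges: [-2.53, 2.53], [-0.77, 2.02], [0.04, 2.7], [-1, 4.14], [0.28, 2.66], [-3.11, 3.11]. Speed limits (rad/s): [2.57, 2.57, 3.14, 3.14, 3.14, 3.14].

## Interface

Orientations are given as a rotation vector (axis times angle).
In Python, from rig import r, capture gives the robot as it stands.
- The arm moves only by the tool servo_tool, never from a script. Its argument "plan" is a list of rows, each an object with "travel": the shift along the tool's x, y, z in mm, a list of three; "rot": the turn, a rotation vector about the tool's x, y, z in rad, a list of three. A call has 1 to 5 rows; each row shifts and turns the commanded pose from where the row before left it, along the tool's axes as they then stand; what a row does not reach is not made up. A row lasts 1/10 s, in which the tool goes at most 50 mm and 8.59 degrees, less where a joint would pass 70% of its speed; a pose out of reach is approached as far as the arm can. A call with a gripper value outside its range is refused whole. "fingers" is the closure, from 0 (fully open) to 1 (shut), set as the call begins (left out, the last holds). The fingers move at their own pace and stop on an object; "grip_force" is the grip in N (left out, the last holds). Time passes only in rows, so rows that do not move let the fingers close. It gives the time, the measured TCP pose, the force, the opening and the grip force at its end, in the units of the state.
- r.get_state(): the state, without advancing time (a new reading comes with each control period).
- capture(name): name is "scene" or "side" or "wrist"; returns a dict with "pixels" (400x640x3 uint8, red, green, blue), "vfov" (degrees; the focal length in pixels is half the picture's height over the tangent of half this angle, whatever the lens; pixels are square), "cx", "cy" (the principal point, pixels), "extrinsics" (4x4, takes a point from camera to world coordinates). Camera axes: x right, y down, z forward; pixel columns grow to the right and rows downward; lengths in mm; the calibration is good to about 2 mm. The wrist camera is an equidistant fisheye: a pixel r from the principal point sees the ray r / f radians off the axis. A picture is of the moment at which its call begins. There is no depth.
- r.sign_off(): hands the job in; it is judged then, once.
The state is a dict: "time": time; "joints": joint angles; "joint_vel": joint speeds; "tau": joint torques, N m; "tool_pos": TCP position; "orientation": TCP orientation; "ft_force": force on the tool from outside, world axes, zero at the start; "moment": the same for the moment, N m; "width": finger opening in mm; "gripper_force": force on a finger pad.
Only numpy, scipy, OpenCV 4.12 (cv2) and the standard library are available. Lean on these libraries where they do the work, as an engineer would, in place of code of your own. Each camera call takes 0.05 s, during which the arm holds its last target. There are 200 camera calls.

## Working session

There is one attempt and no reset: what is moved stays moved. The work goes in short steps, Python scripts to look and compute and a tool call to move; the robot and the scene stay as the last step left them, time stands still between calls to the robot, and variables do not carry over. Pictures are saved under pics/ and viewed, at most 10 in all, crops included, and the job is handed in when it is done.

Besides the shell and the picture viewer there is one more tool, called after "Call:" as name(argument=value, ...), one argument or row to a line, values as JSON. servo_tool: Moves the arm, as the interface text tells. Its arguments: {"type":"object","properties":{"plan":{"type":"array"},"fingers":{"type":"number"},"grip_force":{"type":"number"}},"required":["plan"]}

```bash
mkdir -p pics; ls; cat > h.py <<'E'
import numpy as np, cv2
from rig import r, capture
def snap(n,f):
    c=capture(n); cv2.imwrite('pics/'+f+'.png',c['pixels'][:,:,::-1]); 
    np.savez('pics/'+f+'.npz',**c); return c
def load(f): return np.load('pics/'+f+'.npz')
def ray(c,u,v,fish=False):
    f=200/np.tan(np.radians(float(c['vfov'])/2)); d=np.array([u-c['cx'],v-c['cy']],float)
    if fish:
        rr=np.hypot(*d); t=rr/f; k=np.array([*(d/max(rr,1e-9)*np.sin(t)),np.cos(t)])
    else: k=np.array([*(d/f),1.])
    E=c['extrinsics']; return E[:3,3],E[:3,:3]@k
def at(c,u,v,z,fish=False):
    o,d=ray(c,u,v,fish); return (o+d*(z-o[2])/d[2]).round(1)
E
python3 - <<'E'
from h import *
a=snap('scene','sc0'); b=snap('side','si0'); w=snap('wrist','wr0')
for c in (a,b,w): print(c['vfov'],c['cx'],c['cy'],np.round(c['extrinsics'],3).tolist())
print(r.get_state(), r.tcp_to_grasp)
m=np.vstack([a['pixels'],b['pixels']])[:,:,::-1]
cv2.imwrite('pics/sb.png',cv2.resize(m,(480,600),interpolation=cv2.INTER_AREA))
E
```

```text
pics
46.52726259802023 319.0467720483837 209.37120010259252 [[0.674, 0.528, -0.517, 1327.871], [0.739, -0.493, 0.459, -694.199], [-0.013, -0.691, -0.723, 1146.858], [0.0, 0.0, 0.0, 1.0]]
42.86624674952424 321.76915280568824 194.8113834268647 [[-0.926, -0.283, 0.249, 152.861], [-0.377, 0.659, -0.651, 1053.154], [0.02, -0.697, -0.717, 1239.239], [0.0, 0.0, 0.0, 1.0]]
65.70646984690485 318.86119667514527 195.53620879814275 [[0.29, -0.92, -0.264, 224.235], [-0.957, -0.279, -0.08, -480.871], [-0.0, 0.275, -0.961, 384.293], [0.0, 0.0, 0.0, 1.0]]
{'time': 0.15, 'joints': array([-1.42296953e+00,  3.42556064e-01,  1.52477385e+00, -5.64325922e-06,
        1.27541426e+00, -1.45988206e-01]), 'joint_vel': array([-6.71744934e-04, -2.26559159e-03, -3.14520023e-03, -1.36891769e-03,
       -2.45130303e-03, -1.52277736e-05]), 'tau': array([ 1.37601153e-03, -4.31473660e+01, -2.44349939e+01,  7.17751868e-02,
        5.37723501e-02, -9.66537050e-05]), 'tool_pos': array([ 152.01787874, -502.15436361,  190.81636079]), 'orientation': array([-3.10661345e+00, -4.59699229e-01,  1.01381230e-05]), 'ft_force': array([-0.15448356,  0.02991132, -0.37353727]), 'moment': array([-0.00999384, -0.03189423, -0.02932301]), 'gripper_force': 0.0, 'width': 91.9293133901949} -18.8
```

View pics/sc0.png

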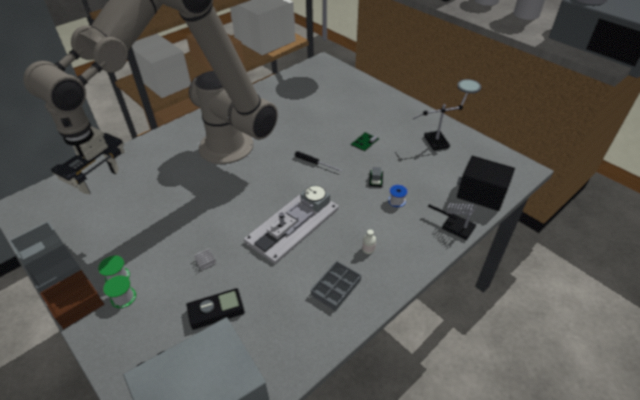

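View pics/si0.png

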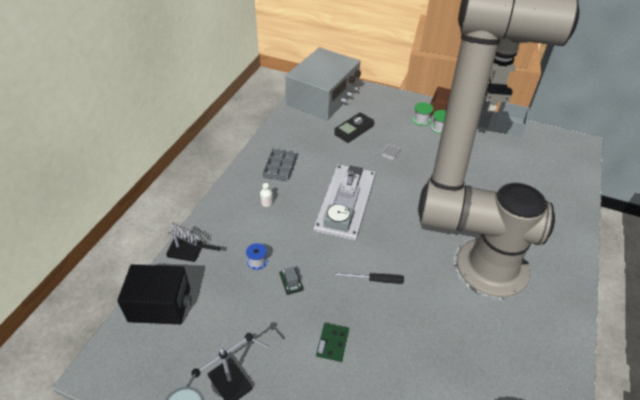

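The scene view shows the stage at about (292,225), its dial at (315,195), and the module at (376,178). In the side view the stage is at (345,202) and the module at (291,280). Next I'll enlarge both.

```bash
python3 - <<'E'
from h import *
a=cv2.imread('pics/sc0.png'); b=cv2.imread('pics/si0.png')
def cr(i,u,v,w,h,W,H): return cv2.resize(i[v:v+h,u:u+w],(W,H),interpolation=cv2.INTER_CUBIC)
s=cr(a,240,165,160,100,800,500)  # x5
cv2.imwrite('pics/m1.png',s)
t=cr(b,265,155,120,150,480,600) # x4
cv2.imwrite('pics/m2.png',t)
E
```

```text
(no output)
```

View pics/m1.png

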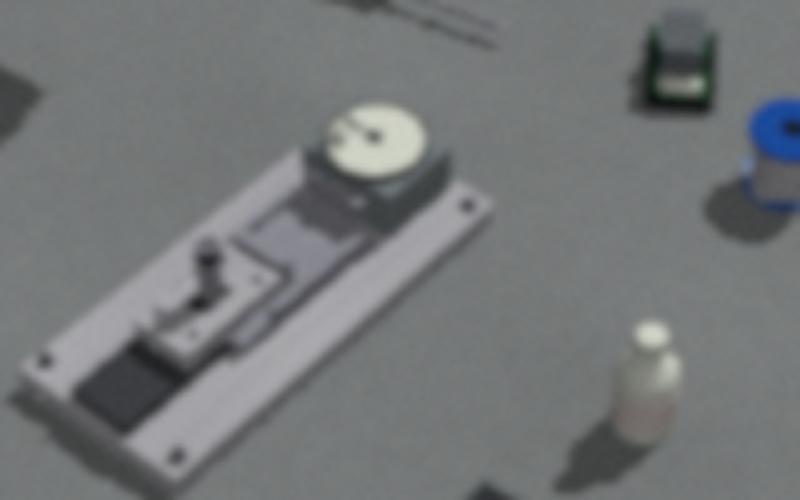

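View pics/m2.png

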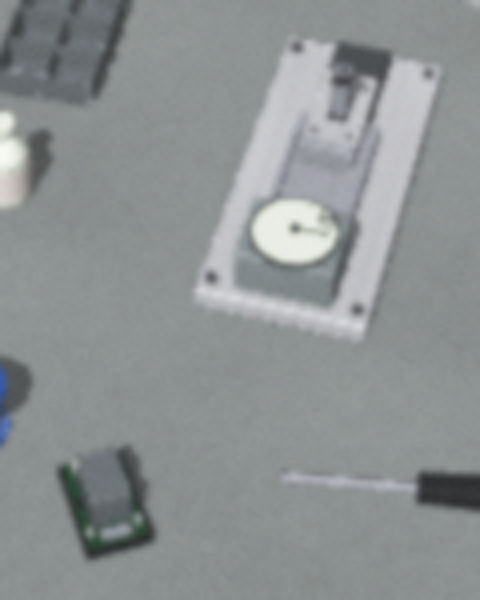

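```bash
python3 - <<'E'
from h import *
a=load('sc0');b=load('si0')
S=lambda u,v,z:at(a,240+u/5-.4,165+v/5-.4,z)
D=lambda u,v,z:at(b,265+u/4-.4,155+v/4-.4,z)
print('stage sc',S(22,368,20),S(175,487,20),S(495,205,20))
print('stage si',D(290,40,20),D(440,68,20),D(197,292,20),D(363,332,20))
print('dial',S(376,138,67),D(295,229,67))
print('post',S(208,247,94),D(346,70,94))
print('mod carrier sc z10',S(650,97,12),S(710,103,12))
print('mod carrier si',D(58,465,12),D(131,448,12),D(88,550,12),D(153,535,12))
print('brick top',D(76,455,42),D(125,447,42),D(137,490,42),D(88,500,42),S(684,30,42))
E
```

```text
stage sc [ 452.9 -237.6   20. ] [ 593.1 -225.3   20. ] [554.   81.9  20. ]
stage si [ 583.2 -213.8   20. ] [ 449.5 -232.2   20. ] [545.6  88.8  20. ] [411.9  75.8  20. ]
dial [487.5  34.9  67. ] [485.2  36.8  67. ]
post [ 509.3 -124.6   94. ] [ 501.8 -121.2   94. ]
mod carrier sc z10 [546.8 242.3  12. ] [580.  268.7  12. ]
mod carrier si [577.4 275.7  12. ] [534.5 240.9  12. ] [526.4 333.6  12. ] [489.1 304.2  12. ]
brick top [558.9 281.8  42. ] [529.5 261.7  42. ] [506.4 292.4  42. ] [534.7 313.6  42. ] [536. 286.  42.]
```

Stage corners agree between both views: origin is about (498,-55.5), yaw about 0.127, and the post is at stage y of about -68. The module is at about (533,287), with its long axis near 127°. I'll move above the post with the fingers straddling along the stage y.

```bash
cat >> h.py <<'E'
from scipy.spatial.transform import Rotation as R
O=np.array([498,-55.5]); YAW=0.127
def w(xs,ys,z): c,s=np.cos(YAW),np.sin(YAW); return np.array([O[0]+c*xs-s*ys,O[1]+s*xs+c*ys,z])
def s(p): c,q=np.cos(YAW),np.sin(YAW); d=np.array(p[:2])-O; return np.round([c*d[0]+q*d[1],-q*d[0]+c*d[1]],1)
def Rt(yaw): return R.from_euler('z',yaw)*R.from_rotvec([np.pi,0,0])  # tool x at yaw, y = yaw-90deg, z down
def go(p,yaw):
    st=r.get_state(); Rc=R.from_rotvec(st['orientation']); T=Rt(yaw)
    rv=(Rc.inv()*T).as_rotvec(); d=T.inv().apply(np.array(p)-st['tool_pos'])
    print('rot',rv.round(4),'rows',np.linalg.norm(rv)/.1499,'then travel',d.round(1),'rows',np.linalg.norm(d)/50)
def info():
    st=r.get_state(); print(st['time'],st['tool_pos'].round(1),'stage',s(st['tool_pos']),'F',st['ft_force'].round(1),st['width'].round(1),st['gripper_force'])
E
python3 - <<'E'
from h import *
go([505.5,-123,190],YAW)
E
```

```text
rot [-1.200e-03 -1.000e-04  1.668e-01] rows 1.112879344106828 then travel [ 398.7 -331.3    0.8] rows 10.367416417599529
```

Call:
servo_tool(
  plan=[
    {"travel": [0,0,0],"rot": [0,0,0.0834]},
    {"travel": [0,0,0],"rot": [0,0,0.0834]},
    {"travel": [36.2,-30.1,0],"rot": [0,0,0]},
    {"travel": [36.2,-30.1,0],"rot": [0,0,0]},
    {"travel": [36.2,-30.1,0],"rot": [0,0,0]},
  ],
)

```text
time: 0.65
tool_pos: [248.9, -397.9, 191.0]
orientation: [-3.135, -0.197, 0.0]
ft_force: [0.4, -0.6, -0.2]
width: 92.1
gripper_force: 0.0
```

Call:
servo_tool(
  plan=[
    {"travel": [36.2,-30.1,0],"rot": [0,0,0]},
    {"travel": [36.2,-30.1,0],"rot": [0,0,0]},
    {"travel": [36.2,-30.1,0],"rot": [0,0,0]},
    {"travel": [36.2,-30.1,0],"rot": [0,0,0]},
    {"travel": [36.2,-30.1,0],"rot": [0,0,0]},
  ],
)

```text
time: 1.15
tool_pos: [409.8, -225.3, 191.3]
orientation: [3.135, 0.199, 0.0]
ft_force: [0.1, -0.7, -0.2]
width: 91.6
gripper_force: 0.0
```

Call:
servo_tool(
  plan=[
    {"travel": [36.2,-30.1,0],"rot": [0,0,0]},
    {"travel": [36.2,-30.1,0],"rot": [0,0,0]},
    {"travel": [36.2,-30.1,0],"rot": [0,0,0]},
    {"travel": [0,0,0],"rot": [0,0,0]},
    {"travel": [0,0,0],"rot": [0,0,0]},
  ],
  fingers=0.4,
)

```text
time: 1.65
tool_pos: [505.2, -122.7, 190.8]
orientation: [-3.135, -0.203, 0.002]
ft_force: [0.1, -0.5, 0.1]
width: 57.4
gripper_force: 0.0
```

```bash
python3 - <<'E'
from h import *
info(); c=snap('wrist','wr1')
E
```

```text
Traceback (most recent call last):
  File "h.py", line 25, in info
    st=r.get_state(); print(st['time'],st['tool_pos'].round(1),'stage',s(st['tool_pos']),'F',st['ft_force'].round(1),st['width'].round(1),st['gripper_force'])
                                                                                                                     ^^^^^^^^^^^^^^^^^
AttributeError: 'float' object has no attribute 'round'
```

```bash
sed -i "s/st\['width'\].round(1)/round(float(st['width']),1)/" h.py; python3 - <<'E'
from h import *
info(); c=snap('wrist','wr1')
E
```

```text
1.65 [ 505.2 -122.7  190.8] stage [ -1.4 -67.6] F [ 0.1 -0.5  0.1] 57.4 0.0
```

View pics/wr1.png

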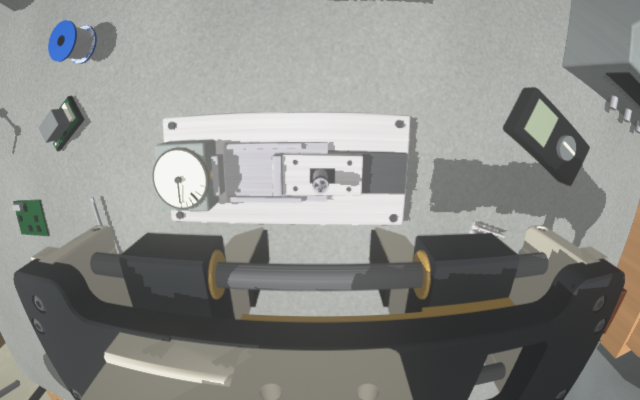

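The wrist view shows the post top at (320,182), the dial centre at (181,178), the base corners at (163,118), (411,115), (173,222) and (404,223), the jaw front at (283,175), and the module at (62,122).

```bash
python3 - <<'E'
from h import *
c=load('wr1')
f=lambda n,u,v,z:(lambda p:print(n,p,s(p)))(at(c,u,v,z,True))
f('dial',181,178,67);f('post',320,182,94);f('jawface',283,175,53)
for q in [(163,118),(411,115),(173,222),(404,223)]: f('corner',*q,20)
f('mod',58,120,42)
print(c['extrinsics'][:3,3])
E
```

```text
dial [489.9  30.9  67. ] [ 2.9 86.7]
post [ 511.  -123.6   94. ] [  4.3 -69.2]
jawface [503.9 -83.8  53. ] [  2.3 -28.8]
corner [552.1  82.1  20. ] [ 71.1 129.6]
corner [ 590.1 -223.5   20. ] [  70.1 -178.3]
corner [413.3  65.   20. ] [-68.8 130.3]
corner [ 453.9 -241.1   20. ] [ -67.3 -178.5]
mod [546.  259.8  42. ] [ 87.5 306.7]
[ 580.17171542 -113.14408276  384.20725646]
```

Call:
servo_tool(
  plan=[
    {"travel": [3.5,0,45],"rot": [0,0,0]},
    {"travel": [0,0,45],"rot": [0,0,0]},
    {"travel": [0,0,30],"rot": [0,0,0]},
    {"travel": [0,0,8],"rot": [0,0,0]},
    {"travel": [0,0,0],"rot": [0,0,0]},
  ],
)

```text
time: 2.2
tool_pos: [507.6, -124.1, 62.9]
orientation: [-3.135, -0.197, 0.003]
ft_force: [0.3, 0.4, 0.4]
width: 55.2
gripper_force: 0.0
```

Call:
servo_tool(
  plan=[
    {"travel": [0,0,0],"rot": [0,0,0]},
    {"travel": [0,0,0],"rot": [0,0,0]},
    {"travel": [0,0,0],"rot": [0,0,0]},
    {"travel": [0,0,0],"rot": [0,0,0]},
    {"travel": [0,0,0],"rot": [0,0,0]},
  ],
  fingers=0.67,
)

```text
time: 2.7
tool_pos: [508.8, -123.2, 63.8]
orientation: [3.135, 0.2, 0.001]
ft_force: [0.7, 0.3, 0.4]
width: 30.8
gripper_force: 0.0
```

Call:
servo_tool(
  plan=[
    {"travel": [0,3,0],"rot": [0,0,0]},
    {"travel": [0,3,0],"rot": [0,0,0]},
    {"travel": [0,3,0],"rot": [0,0,0]},
    {"travel": [0,3,0],"rot": [0,0,0]},
    {"travel": [0,3,0],"rot": [0,0,0]},
  ],
)

```text
time: 3.2
tool_pos: [510.5, -138.4, 63.3]
orientation: [3.135, 0.199, -0.0]
ft_force: [0.9, 0.1, 0.2]
width: 30.3
gripper_force: 0.0
```

Call:
servo_tool(
  plan=[
    {"travel": [0,3,0],"rot": [0,0,0]},
    {"travel": [0,3,0],"rot": [0,0,0]},
    {"travel": [0,3,0],"rot": [0,0,0]},
    {"travel": [0,3,0],"rot": [0,0,0]},
    {"travel": [0,3,0],"rot": [0,0,0]},
  ],
)

```text
time: 3.7
tool_pos: [512.4, -153.2, 63.3]
orientation: [3.135, 0.199, -0.0]
ft_force: [0.4, 0.8, -0.1]
width: 30.0
gripper_force: 0.0
```

```bash
sed -i "s/^O=.*; YAW/O=np.array([499.7,-58.5]); YAW/" h.py; python3 - <<'E'
from h import *
info(); c=snap('wrist','wr2')
E
```

```text
3.7 [ 512.4 -153.2   63.3] stage [  0.6 -95.6] F [ 0.4  0.8 -0.1] 30.0 0.0
```

View pics/wr2.png

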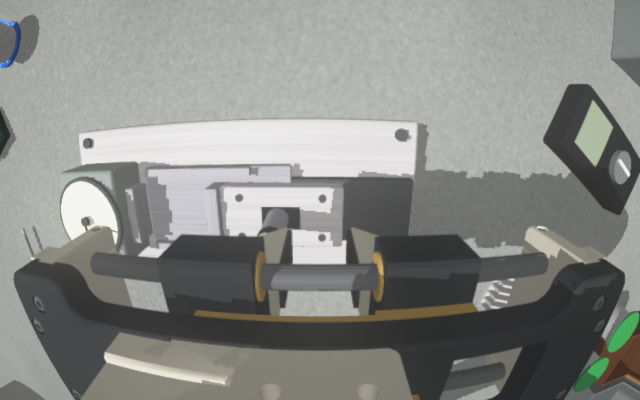

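```bash
python3 - <<'E'
from h import *
c=load('wr2')
f=lambda n,u,v,z:(lambda p:print(n,p,s(p)))(at(c,u,v,z,True))
f('postbase',282,210,48);f('posttop',266,234,94);f('carriage front',222,215,47);f('dial',90,215,67)
f('corner',79,135,20);f('corner',417,123,20)
P=c['extrinsics']
def proj(p):
    q=P[:3,:3].T@(np.array(p)-P[:3,3]); t=np.arctan2(np.hypot(q[0],q[1]),q[2]); F=200/np.tan(np.radians(float(c['vfov'])/2)); k=q[:2]/np.hypot(*q[:2])*t*F; return (k+[c['cx'],c['cy']]).round(0)
for ys in(-95,-80,-70,-60): print(ys,proj(w(0,ys,48)),proj(w(0,ys,94)),proj(w(0,ys,63)))
E
python3 - <<'E'
import cv2
i=cv2.imread('pics/wr2.png')[150:310,200:400]
cv2.imwrite('pics/c2.png',cv2.resize(i,None,fx=3.5,fy=3.5,interpolation=cv2.INTER_CUBIC))
E
```

```text
postbase [ 513.9 -127.    48. ] [  5.4 -69.7]
posttop [ 514.2 -122.7   94. ] [  6.3 -65.5]
carriage front [503.5 -82.3  47. ] [  0.8 -24.1]
dial [493.8  29.6  67. ] [ 5.3 88.1]
corner [550.5  81.6  20. ] [ 68.1 132.5]
corner [ 588.4 -221.6   20. ] [  67.3 -173. ]
-95 [317. 217.] [317. 244.] [317. 225.]
-80 [296. 217.] [291. 244.] [295. 225.]
-70 [283. 217.] [274. 244.] [280. 225.]
-60 [269. 217.] [257. 244.] [266. 225.]
```

View pics/c2.png

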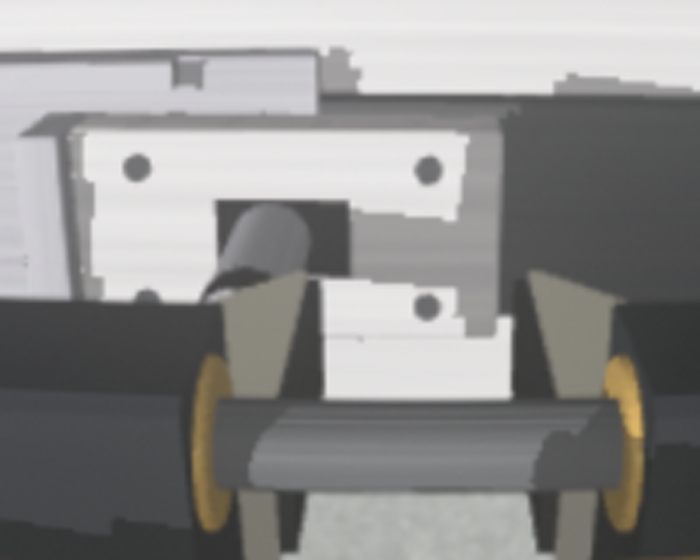

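The post hasn't moved (still at about y -66). From the finger spacing and row in the picture, the tips look well above the post's middle. I'll go back over the post and come down to just above the carriage, then push again with the force checked.

Call:
servo_tool(
  plan=[
    {"travel": [4,-15,0],"rot": [0,0,0]},
    {"travel": [0,-14,0],"rot": [0,0,0]},
    {"travel": [0,0,0],"rot": [0,0,0]},
    {"travel": [0,0,0],"rot": [0,0,0]},
  ],
  fingers=0.45,
)

```text
time: 4.15
tool_pos: [512.7, -122.9, 63.4]
orientation: [3.135, 0.202, 0.0]
ft_force: [-0.2, -0.6, -0.1]
width: 50.4
gripper_force: 0.0
```

Call:
servo_tool(
  plan=[
    {"travel": [0,0,4],"rot": [0,0,0]},
    {"travel": [0,0,4],"rot": [0,0,0]},
    {"travel": [0,0,4],"rot": [0,0,0]},
    {"travel": [0,0,0],"rot": [0,0,0]},
  ],
)

```text
time: 4.55
tool_pos: [512.1, -123.7, 50.5]
orientation: [-3.135, -0.199, 0.002]
ft_force: [-0.3, 0.1, -0.6]
width: 50.7
gripper_force: 0.0
```

```bash
python3 - <<'E'
from h import *
info(); st=r.get_state()
c=snap('wrist','wr3'); b=snap('side','si3')
P=b['extrinsics']; F=200/np.tan(np.radians(float(b['vfov'])/2))
q=P[:3,:3].T@(st['tool_pos']-P[:3,3]); u,v=(q[:2]/q[2]*F+[b['cx'],b['cy']]).round(0); print('tcp in side',u,v)
i=b['pixels'][int(v)-45:int(v)+45,int(u)-50:int(u)+50,::-1]; j=c['pixels'][150:310,180:440,::-1]
cv2.imwrite('pics/c3.png',np.hstack([cv2.resize(i,(400,360),interpolation=cv2.INTER_CUBIC),cv2.resize(j,(390,360),interpolation=cv2.INTER_CUBIC)]))
E
```

```text
4.55 [ 512.1 -123.7   50.5] stage [  4.1 -66.3] F [-0.3  0.1 -0.6] 50.7 0.0
tcp in side 348.0 180.0
```

View pics/c3.png

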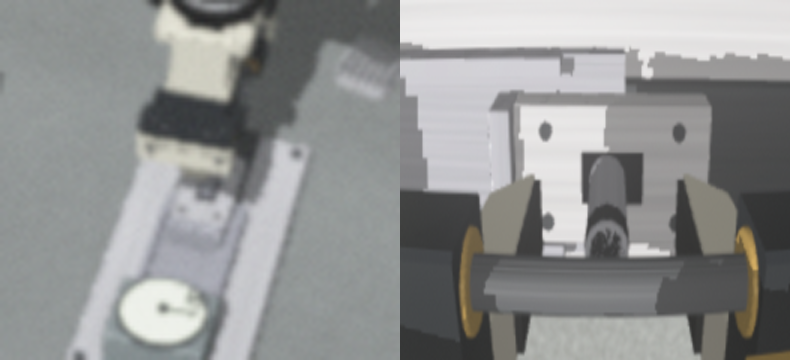

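The post stands between the fingers. I'll close on it softly: the width tells me whether it's really caught.

Call:
servo_tool(
  plan=[
    {"travel": [0,0,0],"rot": [0,0,0]},
    {"travel": [0,0,0],"rot": [0,0,0]},
    {"travel": [0,0,0],"rot": [0,0,0]},
    {"travel": [0,0,0],"rot": [0,0,0]},
    {"travel": [0,0,0],"rot": [0,0,0]},
  ],
  fingers=0.95,
  grip_force=6,
)

```text
time: 5.15
tool_pos: [512.7, -123.7, 51.4]
orientation: [3.135, 0.199, 0.0]
ft_force: [-0.2, 0.7, 0.4]
width: 15.7
gripper_force: 6.2
```

Call:
servo_tool(
  plan=[
    {"travel": [0,0,0],"rot": [0,0,0]},
    {"travel": [0,0,0],"rot": [0,0,0]},
    {"travel": [0,0,0],"rot": [0,0,0]},
  ],
)

```text
time: 5.45
tool_pos: [512.7, -123.7, 51.4]
orientation: [3.135, 0.199, 0.0]
ft_force: [-0.1, 1.6, 0.0]
width: 15.6
gripper_force: 6.0
```

The post is caught (15.6 mm). Now I'll pull towards open.

Call:
servo_tool(
  plan=[
    {"travel": [0,3,0],"rot": [0,0,0]},
    {"travel": [0,4,0],"rot": [0,0,0]},
    {"travel": [0,4,0],"rot": [0,0,0]},
    {"travel": [0,4,0],"rot": [0,0,0]},
    {"travel": [0,4,0],"rot": [0,0,0]},
  ],
  grip_force=25,
)

```text
time: 5.95
tool_pos: [514.6, -140.4, 51.3]
orientation: [-3.131, -0.198, 0.002]
ft_force: [-1.1, 12.4, 4.4]
width: 14.4
gripper_force: 25.0
```

Call:
servo_tool(
  plan=[
    {"travel": [0,4,0],"rot": [0,0,0]},
    {"travel": [0,4,0],"rot": [0,0,0]},
    {"travel": [0,4,0],"rot": [0,0,0]},
    {"travel": [0,4,0],"rot": [0,0,0]},
    {"travel": [0,4,0],"rot": [0,0,0]},
  ],
)

```text
time: 6.45
tool_pos: [517.0, -160.1, 51.2]
orientation: [-3.131, -0.198, 0.002]
ft_force: [-1.0, 11.1, 5.3]
width: 14.7
gripper_force: 25.0
```

Call:
servo_tool(
  plan=[
    {"travel": [0,4,0],"rot": [0,0,0]},
    {"travel": [0,4,0],"rot": [0,0,0]},
    {"travel": [0,4,0],"rot": [0,0,0]},
  ],
)

```text
time: 6.75
tool_pos: [518.4, -172.0, 51.2]
orientation: [-3.131, -0.198, 0.002]
ft_force: [-1.3, 11.1, 4.9]
width: 14.5
gripper_force: 25.0
```

Call:
servo_tool(
  plan=[
    {"travel": [0,3,0],"rot": [0,0,0]},
    {"travel": [0,2,0],"rot": [0,0,0]},
  ],
)

```text
time: 6.95
tool_pos: [519.0, -177.0, 51.3]
orientation: [-3.131, -0.198, 0.003]
ft_force: [-0.3, 11.0, 6.1]
width: 14.4
gripper_force: 25.0
```

Call:
servo_tool(
  plan=[
    {"travel": [0,0,0],"rot": [0,0,0]},
    {"travel": [0,0,0],"rot": [0,0,0]},
    {"travel": [0,0,0],"rot": [0,0,0]},
    {"travel": [0,0,0],"rot": [0,0,0]},
  ],
  fingers=0.6,
)

```text
time: 7.35
tool_pos: [519.8, -179.7, 51.2]
orientation: [3.135, 0.199, 0.0]
ft_force: [0.2, -0.3, -0.5]
width: 36.3
gripper_force: 0.0
```

Call:
servo_tool(
  plan=[
    {"travel": [0,0,2],"rot": [0,0,0]},
    {"travel": [0,0,2],"rot": [0,0,0]},
    {"travel": [0,0,1],"rot": [0,0,0]},
    {"travel": [0,0,0],"rot": [0,0,0]},
  ],
)

```text
time: 7.75
tool_pos: [519.6, -179.2, 46.0]
orientation: [-3.135, -0.199, 0.001]
ft_force: [-0.3, 0.3, 1.2]
width: 37.0
gripper_force: 0.0
```

Call:
servo_tool(
  plan=[
    {"travel": [0,0,1],"rot": [0,0,0]},
    {"travel": [0,0,0],"rot": [0,0,0]},
  ],
)

```text
time: 7.95
tool_pos: [519.7, -179.2, 45.2]
orientation: [3.135, 0.199, -0.0]
ft_force: [-0.0, -0.6, -0.2]
width: 36.6
gripper_force: 0.0
```

Call:
servo_tool(
  plan=[
    {"travel": [0,0,1.5],"rot": [0,0,0]},
    {"travel": [0,0,1.5],"rot": [0,0,0]},
    {"travel": [0,0,0],"rot": [0,0,0]},
  ],
)

```text
time: 8.25
tool_pos: [519.6, -179.2, 42.1]
orientation: [-3.135, -0.199, 0.001]
ft_force: [-0.3, -0.1, -0.2]
width: 36.6
gripper_force: 0.0
```

```bash
python3 - <<'E'
from h import *
info()
E
```

```text
8.25 [ 519.6 -179.2   42.1] stage [   4.5 -122.2] F [-0.3 -0.1 -0.2] 36.6 0.0
```

Call:
servo_tool(
  plan=[
    {"travel": [0,0,3],"rot": [0,0,0]},
    {"travel": [0,0,3],"rot": [0,0,0]},
    {"travel": [0,0,3],"rot": [0,0,0]},
    {"travel": [0,0,0],"rot": [0,0,0]},
  ],
)

```text
time: 8.65
tool_pos: [519.4, -179.1, 32.7]
orientation: [-3.135, -0.199, 0.002]
ft_force: [-0.4, 0.3, -0.4]
width: 36.6
gripper_force: 0.0
```

Call:
servo_tool(
  plan=[
    {"travel": [0,0,2],"rot": [0,0,0]},
    {"travel": [0,0,2],"rot": [0,0,0]},
    {"travel": [0,0,2],"rot": [0,0,0]},
    {"travel": [0,0,0],"rot": [0,0,0]},
  ],
)

```text
time: 9.05
tool_pos: [519.6, -179.2, 27.0]
orientation: [-3.135, -0.199, 0.001]
ft_force: [-1.0, 0.0, 0.3]
width: 36.8
gripper_force: 0.0
```

```bash
python3 - <<'E'
from h import *
a=load('sc0');b=load('si0')
print('spool',at(a,398.5,190,50),at(b,256.5,249,50),'flux',at(a,370,232,85),at(b,266,185,85))
m=np.array([533,287]); 
go([519.6,-179.2,150],YAW)
st=r.get_state(); 
# over module, tool y perpendicular to long axis(127deg): options for tool x yaw: 127deg or -53deg
for yy in (np.radians(127),np.radians(-53)):
    go([533,287,180],yy)
print(st['joints'].round(2))
E
```

```text
spool [660.1 260.6  50. ] [659. 255.  50.] flux [743.   29.1  85. ] [735.3  35.1  85. ]
rot [-0.0002  0.0004 -0.    ] rows 0.003056929168418036 then travel [   0.    0. -123.] rows 2.459600764200714
rot [-5.0000e-04  0.0000e+00 -2.0896e+00] rows 13.939997259377176 then travel [ 364.2  291.3 -153. ] rows 9.816100055574122
rot [0.000e+00 5.000e-04 1.052e+00] rows 7.017926514352265 then travel [-364.2 -291.3 -153. ] rows 9.816100055574122
[-0.47  0.57  1.66 -0.    0.91  0.97]
```

Call:
servo_tool(
  plan=[
    {"travel": [0,0,-38.25],"rot": [0,0,0]},
    {"travel": [0,0,-38.25],"rot": [0,0,0]},
    {"travel": [0,0,-38.25],"rot": [0,0,-0.149]},
    {"travel": [0,0,-38.25],"rot": [0,0,-0.149]},
    {"travel": [0,0,0],"rot": [0,0,-0.149]},
  ],
  fingers=0,
)

```text
time: 9.55
tool_pos: [522.6, -180.6, 186.3]
orientation: [3.003, 0.897, 0.012]
ft_force: [1.7, 0.3, -0.6]
width: 72.2
gripper_force: 0.0
```

Call:
servo_tool(
  plan=[
    {"travel": [0,0,0],"rot": [0,0,-0.149]},
    {"travel": [0,0,0],"rot": [0,0,-0.149]},
    {"travel": [0,0,0],"rot": [0,0,-0.149]},
    {"travel": [0,0,0],"rot": [0,0,-0.149]},
    {"travel": [0,0,0],"rot": [0,0,-0.149]},
  ],
)

```text
time: 10.05
tool_pos: [519.7, -179.2, 180.3]
orientation: [2.477, 1.933, -0.0]
ft_force: [0.5, -0.4, -0.2]
width: 91.6
gripper_force: 0.0
```

Call:
servo_tool(
  plan=[
    {"travel": [0,0,0],"rot": [0,0,-0.149]},
    {"travel": [0,0,0],"rot": [0,0,-0.149]},
    {"travel": [0,0,0],"rot": [0,0,-0.149]},
    {"travel": [0,0,0],"rot": [0,0,-0.149]},
    {"travel": [0,0,0],"rot": [0,0,-0.149]},
  ],
)

```text
time: 10.55
tool_pos: [519.7, -179.2, 180.4]
orientation: [1.604, 2.701, -0.0]
ft_force: [-1.2, 0.5, 0.1]
width: 91.6
gripper_force: 0.0
```

Call:
servo_tool(
  plan=[
    {"travel": [36.4,29.1,0],"rot": [0,0,-0.0036]},
    {"travel": [36.4,29.1,0],"rot": [0,0,0]},
    {"travel": [36.4,29.1,0],"rot": [0,0,0]},
    {"travel": [36.4,29.1,0],"rot": [0,0,0]},
    {"travel": [36.4,29.1,0],"rot": [0,0,0]},
  ],
)

```text
time: 11.05
tool_pos: [561.2, 51.9, 180.5]
orientation: [1.607, 2.699, 0.0]
ft_force: [1.0, 0.5, -0.3]
width: 91.8
gripper_force: 0.0
```

Call:
servo_tool(
  plan=[
    {"travel": [36.4,29.1,0],"rot": [0,0,0]},
    {"travel": [36.4,29.1,0],"rot": [0,0,0]},
    {"travel": [36.4,29.1,0],"rot": [0,0,0]},
    {"travel": [36.4,29.1,0],"rot": [0,0,0]},
    {"travel": [36.4,29.1,0],"rot": [0,0,0]},
  ],
)

```text
time: 11.55
tool_pos: [602.3, 281.4, 180.4]
orientation: [1.607, 2.699, 0.0]
ft_force: [1.4, -0.8, 0.4]
width: 91.6
gripper_force: 0.0
```

```bash
python3 - <<'E'
from h import *
info(); c=snap('wrist','wr4'); go([533,287,180],np.radians(127))
cv2.imwrite('pics/c4.png',cv2.resize(c['pixels'][50:290,150:470,::-1],(800,600),interpolation=cv2.INTER_CUBIC))
E
```

```text
11.55 [602.3 281.4 180.4] stage [144.8 324.1] F [ 1.4 -0.8  0.4] 91.6 0.0
rot [ 0.0025 -0.0034 -0.1444] rows 0.9636529042193954 then travel [ 40.1 -56.   -0.4] rows 1.378459344361888
```

View pics/c4.png

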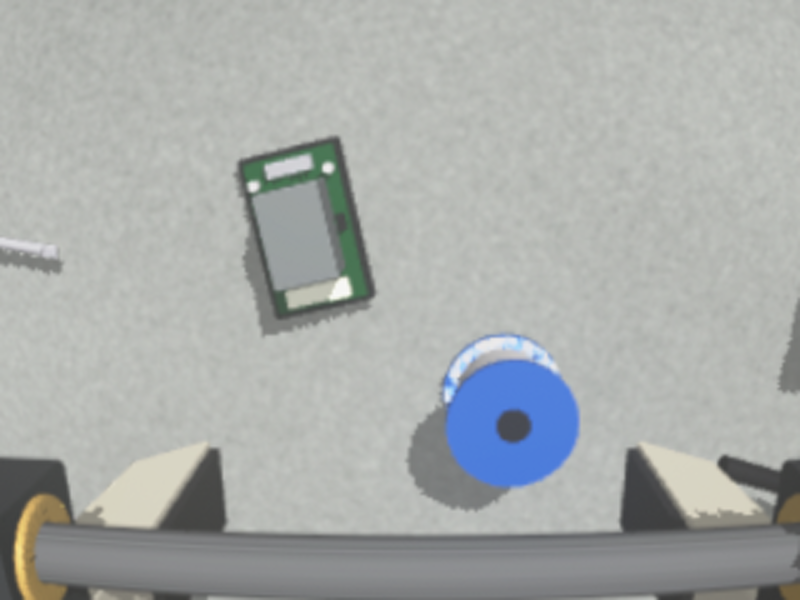

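The module is clearly seen: carrier corners in the crop are (240,162), (340,138), (374,296) and (280,318); brick top corners are (250,195), (320,178), (343,275) and (275,292).

```bash
python3 - <<'E'
from h import *
c=load('wr4')
f=lambda u,v,z:at(c,150+u/2.5-.3,50+v/2.5-.3,z,True)[:2]
K=np.array([f(*p,12) for p in[(240,162),(340,138),(374,296),(280,318)]])
B=np.array([f(*p,42) for p in[(250,195),(320,178),(343,275),(275,292)]])
for n,Q in(('carrier',K),('brick',B)):
    l=(Q[0]+Q[1]-Q[2]-Q[3])/2; t=(Q[1]+Q[2]-Q[0]-Q[3])/2
    print(n,Q.mean(0),'long',np.hypot(*l),np.degrees(np.arctan2(l[1],l[0])),'short',np.hypot(*t),np.degrees(np.arctan2(t[1],t[0]))+90)
E
```

```text
carrier [538.25  287.475] long 77.07024393369987 130.448086958544 short 47.898355921680626 130.72455303850455
brick [537.6 287.7] long 43.809816251611906 130.92756072198068 short 31.46712570286652 131.13453883014822
```

```bash
python3 - <<'E'
from h import *
go([537.8,287.6,26],np.radians(130.8))
E
```

```text
rot [ 0.0027 -0.0033 -0.2107] rows 1.4059678861562834 then travel [ 41.1 -49.2 153.6] rows 3.328668037857401
```

Call:
servo_tool(
  plan=[
    {"travel": [0,0,0],"rot": [0,0,-0.1053]},
    {"travel": [0,0,0],"rot": [0,0,-0.1053]},
    {"travel": [20.5,-24.6,0],"rot": [0,0,0]},
    {"travel": [20.5,-24.6,0],"rot": [0,0,0]},
    {"travel": [0,0,40],"rot": [0,0,0]},
  ],
)

```text
time: 12.1
tool_pos: [538.4, 280.3, 145.6]
orientation: [1.309, 2.848, 0.011]
ft_force: [0.9, 0.6, -0.8]
width: 91.7
gripper_force: 0.0
```

Call:
servo_tool(
  plan=[
    {"travel": [0,0,45],"rot": [0,0,0]},
    {"travel": [0,0,40],"rot": [0,0,0]},
    {"travel": [0,0,20],"rot": [0,0,0]},
    {"travel": [0,0,8],"rot": [0,0,0]},
    {"travel": [0,0,0],"rot": [0,0,0]},
  ],
)

```text
time: 12.6
tool_pos: [537.9, 278.4, 26.6]
orientation: [-1.314, -2.852, 0.002]
ft_force: [0.7, -0.0, -0.2]
width: 92.0
gripper_force: 0.0
```

Call:
servo_tool(
  plan=[
    {"travel": [0,0,5],"rot": [0,0,0]},
    {"travel": [0,0,5],"rot": [0,0,0]},
    {"travel": [0,0,5],"rot": [0,0,0]},
    {"travel": [0,0,0],"rot": [0,0,0]},
  ],
)

```text
time: 13.0
tool_pos: [538.0, 278.5, 12.0]
orientation: [-1.314, -2.853, 0.001]
ft_force: [-0.8, 0.5, -0.3]
width: 91.8
gripper_force: 0.0
```

```bash
python3 - <<'E'
from h import *
info(); c=snap('wrist','wr5'); go([537.8,287.6,-14],np.radians(130.8))
E
```

```text
13.0 [538.  278.5  12. ] stage [ 80.7 329.4] F [-0.8  0.5 -0.3] 91.8 0.0
rot [-0.0002  0.     -0.0047] rows 0.031096411406089385 then travel [ 7.1  5.7 26.2] rows 0.5552515092585513
```

Call:
servo_tool(
  plan=[
    {"travel": [7.1,5.7,0],"rot": [0,0,-0.005]},
    {"travel": [0,0,5],"rot": [0,0,0]},
    {"travel": [0,0,5],"rot": [0,0,0]},
    {"travel": [0,0,0],"rot": [0,0,0]},
  ],
)

```text
time: 13.45
tool_pos: [537.2, 287.5, 1.2]
orientation: [-1.306, -2.856, 0.002]
ft_force: [-0.2, -0.3, 0.5]
width: 91.7
gripper_force: 0.0
```

Call:
servo_tool(
  plan=[
    {"travel": [0,0,4],"rot": [0,0,0]},
    {"travel": [0,0,4],"rot": [0,0,0]},
    {"travel": [0,0,0],"rot": [0,0,0]},
  ],
)

```text
time: 13.75
tool_pos: [537.5, 287.4, -6.4]
orientation: [-1.307, -2.856, 0.001]
ft_force: [0.3, 0.5, -0.3]
width: 91.4
gripper_force: 0.0
```

Call:
servo_tool(
  plan=[
    {"travel": [0,0,4],"rot": [0,0,0]},
    {"travel": [0,0,4],"rot": [0,0,0]},
    {"travel": [0,0,0],"rot": [0,0,0]},
  ],
)

```text
time: 14.05
tool_pos: [537.5, 287.5, -14.4]
orientation: [-1.307, -2.856, 0.001]
ft_force: [0.1, 0.3, -1.0]
width: 92.1
gripper_force: 0.0
```

The reported TCP lies below the bench without contact, so the tips end about 33 mm short of it. Closing on the brick.

Call:
servo_tool(
  plan=[
    {"travel": [0,0,0],"rot": [0,0,0]},
    {"travel": [0,0,0],"rot": [0,0,0]},
    {"travel": [0,0,0],"rot": [0,0,0]},
    {"travel": [0,0,0],"rot": [0,0,0]},
    {"travel": [0,0,0],"rot": [0,0,0]},
  ],
  fingers=0.9,
  grip_force=15,
)

```text
time: 14.55
tool_pos: [538.0, 287.7, -13.6]
orientation: [1.307, 2.856, 0.0]
ft_force: [-0.6, 0.3, -0.2]
width: 56.3
gripper_force: 0.0
```

Call:
servo_tool(
  plan=[
    {"travel": [0,0,0],"rot": [0,0,0]},
    {"travel": [0,0,0],"rot": [0,0,0]},
    {"travel": [0,0,0],"rot": [0,0,0]},
    {"travel": [0,0,0],"rot": [0,0,0]},
  ],
)

```text
time: 14.95
tool_pos: [537.6, 287.5, -13.7]
orientation: [-1.307, -2.856, 0.001]
ft_force: [-1.4, -1.6, 0.6]
width: 29.9
gripper_force: 15.0
```

Call:
servo_tool(
  plan=[
    {"travel": [0,0,-5],"rot": [0,0,0]},
    {"travel": [0,0,-10],"rot": [0,0,0]},
    {"travel": [0,0,-10],"rot": [0,0,0]},
    {"travel": [0,0,0],"rot": [0,0,0]},
    {"travel": [0,0,0],"rot": [0,0,0]},
  ],
)

```text
time: 15.45
tool_pos: [538.3, 287.8, 11.9]
orientation: [1.307, 2.856, 0.001]
ft_force: [0.2, 0.3, -2.1]
width: 30.0
gripper_force: 15.0
```

The brick is held at 30 mm and lifted. Next I'll hover above the bed and measure the base edges from there.

```bash
python3 - <<'E'
from h import *
go(w(0,-7,132),YAW+np.pi/2)
E
```

```text
rot [1.100e-03 1.000e-04 5.854e-01] rows 3.905508720279871 then travel [-345.7  -82.1 -120.1] rows 7.500698023671024
```

Call:
servo_tool(
  plan=[
    {"travel": [0,0,-30],"rot": [0,0,0]},
    {"travel": [0,0,-30],"rot": [0,0,0.1463]},
    {"travel": [0,0,-30],"rot": [0,0,0.1463]},
    {"travel": [0,0,-30],"rot": [0,0,0.1463]},
    {"travel": [0,0,0],"rot": [0,0,0.1463]},
  ],
)

```text
time: 15.95
tool_pos: [540.2, 288.7, 135.8]
orientation: [2.08, 2.349, 0.011]
ft_force: [-1.1, 0.1, -2.2]
width: 29.5
gripper_force: 15.0
```

Call:
servo_tool(
  plan=[
    {"travel": [-43.2,-10.26,0],"rot": [0,0,0]},
    {"travel": [-43.2,-10.26,0],"rot": [0,0,0]},
    {"travel": [-43.2,-10.26,0],"rot": [0,0,0]},
    {"travel": [-43.2,-10.26,0],"rot": [0,0,0]},
    {"travel": [-43.2,-10.26,0],"rot": [0,0,0]},
  ],
)

```text
time: 16.45
tool_pos: [513.7, 65.4, 131.0]
orientation: [-2.075, -2.358, 0.001]
ft_force: [1.2, -0.2, -1.6]
width: 30.1
gripper_force: 15.0
```

Call:
servo_tool(
  plan=[
    {"travel": [-43.2,-10.26,0],"rot": [0,0,0]},
    {"travel": [-43.2,-10.26,0],"rot": [0,0,0]},
    {"travel": [-43.2,-10.26,0],"rot": [0,0,0]},
    {"travel": [0,0,0],"rot": [0,0,0]},
    {"travel": [0,0,0],"rot": [0,0,0]},
  ],
)

```text
time: 16.95
tool_pos: [500.0, -66.2, 131.0]
orientation: [-2.078, -2.355, -0.0]
ft_force: [1.0, -0.4, -2.2]
width: 30.3
gripper_force: 15.0
```

```bash
python3 - <<'E'
from h import *
info(); c=snap('wrist','wr6'); go(w(0,-7,132),YAW+np.pi/2)
g=cv2.cvtColor(c['pixels'],cv2.COLOR_RGB2GRAY)
for v in (30,60,100,140,180,220):
    d=cv2.Sobel(g,cv2.CV_32F,1,0,ksize=3)[v-2:v+3].mean(0); k=[u for u in range(2,638) if abs(d[u])>50 and abs(d[u])>=abs(d[u-2:u+3]).max()]
    print(v,[(u,int(d[u])) for u in k][:14], g[v,::40])
E
```

```text
16.95 [500.  -66.2 131. ] stage [-0.7 -7.7] F [ 1.  -0.4 -2.2] 30.3 14.998594969511032
rot [-0.0004 -0.0006 -0.0006] rows 0.006788061754775841 then travel [-0.3  0.4 -0.9] rows 0.021318271275961625
30 [(600, -97), (603, -144), (610, 118), (613, 167), (626, 51)] [158 170 160 170 173 176 173 177 178 175 178 176 173 174 168 160]
60 [(5, -85), (36, -57), (40, 57), (58, 194), (249, 213), (253, -194), (262, 268), (271, -261), (282, 308), (355, -309), (359, 153), (366, 217), (375, -260), (383, 235)] [169  89 169 168 169 173 176 125 246 187 179 171 177 174 172 166]
100 [(42, -83), (46, 77), (58, 186), (249, 142), (271, -213), (280, -123), (285, 182), (290, -156), (293, 194), (299, -75), (302, 104), (351, -200), (357, 137), (366, 216)] [ 82 110 173 174 171 171 176 165 246 191 179 176 171 177 174 169]
140 [(37, -59), (41, 77), (57, 198), (249, 128), (276, -180), (281, 163), (287, -162), (294, -138), (340, 150), (350, 161), (356, 84), (387, -173), (511, -193), (543, 63)] [ 80  86 169 177 180 177 176 164 143 232 180 179 172 133 134 173]
180 [(70, 147), (251, 154), (275, -484), (280, 51), (299, 166), (339, -150), (358, -51), (362, 422), (386, -158), (511, -187), (522, 170)] [109 111 174 175 181 172 182  91 157  82 178 178 176 117 179 173]
220 [(3, -204), (41, 231), (49, -149), (85, 171), (253, 141), (277, -536), (281, 66), (289, 159), (349, -158), (361, 514), (383, -157), (490, -159), (555, 97)] [171 112 112 178 178 178 175  75 153  90 179 180 173 121 170 184]
```

View pics/wr6.png

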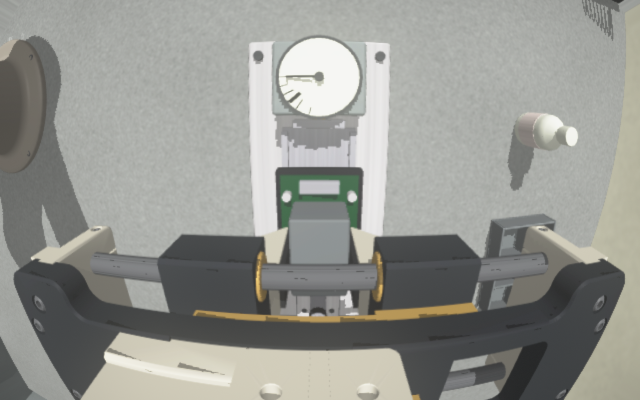

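The module hangs straight and centred over the stage. Base edges are at columns 251 and 386, module edges at 275 and 362 (row 180), and the needle points along -x. Working out the offset.

```bash
python3 - <<'E'
from h import *
c=load('wr6')
for v,l,rr in((100,249,389),(140,249,387),(180,251,386),(220,253,383)):
    a,b=s(at(c,l,v,20,True)),s(at(c,rr,v,20,True)); print('base',v,a,b,(a+b)/2)
for v,l,rr in((180,275,362),(220,277,361)):
    a,b=s(at(c,l,v,156,True)),s(at(c,rr,v,156,True)); print('mod',a,b,(a+b)/2)
print('mod far edge',s(at(c,319,168,156,True)),'dial',s(at(c,319,77,67,True)),'base end',s(at(c,318,43,20,True)),'pad face?',s(at(c,319,117,53,True)))
print('screws',s(at(c,258,56,20,True)),s(at(c,380,56,20,True)), 'brick', s(at(c,291,204,187,True)), s(at(c,347,204,187,True)))
E
```

```text
base 100 [-68.1  76.7] [69.6 76.5] [ 0.75 76.6 ]
base 140 [-69.3  36.7] [68.6 36.4] [-0.35 36.55]
base 180 [-69.1  -4.5] [69.3 -4.8] [ 0.1  -4.65]
base 220 [-69.9 -48.2] [ 68.7 -48.5] [ -0.6  -48.35]
mod [-24.2  27.1] [24.8 27. ] [ 0.3  27.05]
mod [-24.    3.1] [25.2  2.9] [0.6 3. ]
mod far edge [ 0.7 33.8] dial [ 0.8 92.9] base end [-1.000e-01  1.321e+02] pad face? [ 0.7 59.2]
screws [-58.8 120.7] [ 60.5 120.5] brick [-12.4  22.7] [13.7 22.6]
```

Aligned within 1 mm, with the module's far end clear of the pad. Lowering.

Call:
servo_tool(
  plan=[
    {"travel": [0,0,30],"rot": [0,0,0]},
    {"travel": [0,0,35],"rot": [0,0,0]},
    {"travel": [0,0,25],"rot": [0,0,0]},
    {"travel": [0,0,12],"rot": [0,0,0]},
    {"travel": [0,0,4],"rot": [0,0,0]},
  ],
)

```text
time: 17.5
tool_pos: [499.9, -64.1, 24.3]
orientation: [-2.072, -2.359, 0.001]
ft_force: [1.5, -0.1, -1.0]
width: 29.5
gripper_force: 15.0
```

Call:
servo_tool(
  plan=[
    {"travel": [0,0,2],"rot": [0,0,0]},
    {"travel": [0,0,2],"rot": [0,0,0]},
    {"travel": [0,0,2],"rot": [0,0,0]},
    {"travel": [0,0,0],"rot": [0,0,0]},
  ],
)

```text
time: 17.9
tool_pos: [500.7, -65.6, 19.8]
orientation: [2.075, 2.357, 0.001]
ft_force: [-0.3, 0.2, -1.7]
width: 30.0
gripper_force: 15.0
```

Call:
servo_tool(
  plan=[
    {"travel": [0,0,1.5],"rot": [0,0,0]},
    {"travel": [0,0,1],"rot": [0,0,0]},
    {"travel": [0,0,0],"rot": [0,0,0]},
  ],
)

```text
time: 18.2
tool_pos: [500.3, -65.6, 16.7]
orientation: [-2.076, -2.358, 0.0]
ft_force: [0.1, 0.5, -2.1]
width: 29.6
gripper_force: 15.0
```

Call:
servo_tool(
  plan=[
    {"travel": [0,0,1],"rot": [0,0,0]},
    {"travel": [0,0,0],"rot": [0,0,0]},
  ],
)

```text
time: 18.4
tool_pos: [500.5, -65.6, 16.2]
orientation: [2.075, 2.358, 0.0]
ft_force: [-0.1, 0.0, 2.5]
width: 29.6
gripper_force: 15.0
```

The module is seated (contact at 16.2). Releasing, lifting and turning towards the post.

Call:
servo_tool(
  plan=[
    {"travel": [0,0,0],"rot": [0,0,0]},
    {"travel": [0,0,0],"rot": [0,0,0]},
    {"travel": [0,0,0],"rot": [0,0,0]},
    {"travel": [0,0,0],"rot": [0,0,0]},
  ],
  fingers=0.45,
)

```text
time: 18.8
tool_pos: [500.4, -65.5, 15.8]
orientation: [2.076, 2.358, -0.0]
ft_force: [-0.0, -0.0, 0.7]
width: 49.8
gripper_force: 0.0
```

Call:
servo_tool(
  plan=[
    {"travel": [0,0,-10],"rot": [0,0,0]},
    {"travel": [0,0,-30],"rot": [0,0,0]},
    {"travel": [0,0,-40],"rot": [0,0,0]},
    {"travel": [0,0,-35],"rot": [0,0,0]},
    {"travel": [0,0,0],"rot": [0,0,0.1428]},
  ],
)

```text
time: 19.3
tool_pos: [503.4, -66.3, 136.4]
orientation: [2.234, 2.196, 0.008]
ft_force: [-0.0, 0.7, -0.7]
width: 50.8
gripper_force: 0.0
```

Call:
servo_tool(
  plan=[
    {"travel": [0,0,0],"rot": [0,0,0.1428]},
    {"travel": [0,0,0],"rot": [0,0,0.1428]},
    {"travel": [0,0,0],"rot": [0,0,0.1428]},
    {"travel": [0,0,0],"rot": [0,0,0.1428]},
    {"travel": [0,0,0],"rot": [0,0,0.1428]},
  ],
)

```text
time: 19.8
tool_pos: [500.4, -65.5, 131.6]
orientation: [2.871, 1.274, 0.001]
ft_force: [-0.1, -0.4, 0.2]
width: 50.6
gripper_force: 0.0
```

Call:
servo_tool(
  plan=[
    {"travel": [0,0,0],"rot": [0,0,0.1428]},
    {"travel": [0,0,0],"rot": [0,0,0.1428]},
    {"travel": [0,0,0],"rot": [0,0,0.1428]},
    {"travel": [0,0,0],"rot": [0,0,0.1428]},
    {"travel": [0,0,0],"rot": [0,0,0.1428]},
  ],
)

```text
time: 20.3
tool_pos: [500.4, -65.5, 131.5]
orientation: [3.136, 0.19, 0.001]
ft_force: [0.4, 0.6, -0.2]
width: 50.3
gripper_force: 0.0
```

Call:
servo_tool(
  plan=[
    {"travel": [0,0,0],"rot": [0,0,0]},
  ],
)

```text
time: 20.4
tool_pos: [500.4, -65.5, 131.5]
orientation: [3.135, 0.198, 0.001]
ft_force: [0.6, 0.3, 0.5]
width: 50.5
gripper_force: 0.0
```

```bash
python3 - <<'E'
from h import *
info(); c=snap('wrist','wr7'); 
print(s([519.0,-177.0])); go([519,-177.3,120],YAW)
def locate(n,c,lo,hi,z):
    h=cv2.cvtColor(c['pixels'],cv2.COLOR_RGB2HSV); m=cv2.inRange(h,lo,hi); m[225:]=0
    k,l,st,ce=cv2.connectedComponentsWithStats(m); 
    for i in np.argsort(-st[1:,4])[:2]+1:
        x,y,ww,hh,A=st[i]; print(n,st[i],[s(at(c,u,v,z,True)) for u,v in((x,y),(x+ww,y),(x,y+hh),(x+ww,y+hh))])
locate('green',c,(45,60,20),(85,255,200),42)
E
```

```text
20.4 [500.4 -65.5 131.5] stage [-0.2 -7.1] F [0.6 0.3 0.5] 50.5 0.0
[   4.1 -120. ]
rot [ 0.0003 -0.0006  0.0032] rows 0.022070719743858155 then travel [  4.3 113.2  11.4] rows 2.2770381073304238
green [291 166  67  10 332] [array([22.8, 18.3]), array([ 22.8, -44.2]), array([13.2, 18.5]), array([ 13.3, -44.5])]
green [  7 214  31  11 208] [array([-34.8, 470.5]), array([-31.8, 377.8]), array([-53.2, 480.1]), array([-48.2, 384.7])]
```

Call:
servo_tool(
  plan=[
    {"travel": [2,38,0],"rot": [0,0,0]},
    {"travel": [0,38,0],"rot": [0,0,0]},
    {"travel": [0,37,0],"rot": [0,0,0]},
    {"travel": [0,0,0],"rot": [0,0,0]},
    {"travel": [0,0,30],"rot": [0,0,0]},
  ],
)

```text
time: 20.95
tool_pos: [519.2, -179.3, 103.9]
orientation: [3.131, 0.202, 0.011]
ft_force: [0.2, 0.4, 0.1]
width: 50.8
gripper_force: 0.0
```

Call:
servo_tool(
  plan=[
    {"travel": [0,0,20],"rot": [0,0,0]},
    {"travel": [0,0,20],"rot": [0,0,0]},
    {"travel": [0,0,18],"rot": [0,0,0]},
    {"travel": [0,0,8],"rot": [0,0,0]},
    {"travel": [0,0,0],"rot": [0,0,0]},
  ],
)

```text
time: 21.45
tool_pos: [516.0, -176.5, 34.1]
orientation: [-3.134, -0.203, 0.003]
ft_force: [-0.7, -0.5, -0.3]
width: 50.5
gripper_force: 0.0
```

Call:
servo_tool(
  plan=[
    {"travel": [0,0,0],"rot": [0,0,0]},
    {"travel": [0,0,0],"rot": [0,0,0]},
    {"travel": [0,0,0],"rot": [0,0,0]},
    {"travel": [0,0,0],"rot": [0,0,0]},
  ],
  fingers=0.74,
)

```text
time: 21.85
tool_pos: [517.0, -177.5, 35.4]
orientation: [3.135, 0.2, 0.001]
ft_force: [0.1, 0.3, -0.6]
width: 25.3
gripper_force: 0.0
```

```bash
python3 - <<'E'
from h import *
info(); c=snap('wrist','wr8')
# predicted dial centre pixel and patch stats
P=c['extrinsics']; F=200/np.tan(np.radians(float(c['vfov'])/2))
q=P[:3,:3].T@(w(0,93,67)-P[:3,3]); t=np.arctan2(np.hypot(q[0],q[1]),q[2]); print('dial px',q[:2]/np.hypot(*q[:2])*t*F+[c['cx'],c['cy']])
E
```

```text
21.85 [ 517.  -177.5   35.4] stage [   2.1 -120.2] F [ 0.1  0.3 -0.6] 25.3 0.0
dial px [ 47.44090702 233.35630345]
```

Call:
servo_tool(
  plan=[
    {"travel": [0,-2.5,0],"rot": [0,0,0]},
    {"travel": [0,-2.5,0],"rot": [0,0,0]},
    {"travel": [0,-2.5,0],"rot": [0,0,0]},
    {"travel": [0,-2.5,0],"rot": [0,0,0]},
    {"travel": [0,-2.5,0],"rot": [0,0,0]},
  ],
)

```text
time: 22.4
tool_pos: [515.2, -164.8, 34.9]
orientation: [3.135, 0.2, 0.0]
ft_force: [0.0, -0.2, 0.1]
width: 23.6
gripper_force: 0.4
```

Call:
servo_tool(
  plan=[
    {"travel": [0,-2.5,0],"rot": [0,0,0]},
    {"travel": [0,-2,0],"rot": [0,0,0]},
    {"travel": [0,-2,0],"rot": [0,0,0]},
    {"travel": [0,-2,0],"rot": [0,0,0]},
    {"travel": [0,-2,0],"rot": [0,0,0]},
  ],
)

```text
time: 22.9
tool_pos: [514.3, -157.0, 35.0]
orientation: [3.131, 0.2, 0.002]
ft_force: [0.2, -10.9, -2.0]
width: 23.5
gripper_force: 5.5
```

Call:
servo_tool(
  plan=[
    {"travel": [0,-1.5,0],"rot": [0,0,0]},
    {"travel": [0,-1.5,0],"rot": [0,0,0]},
    {"travel": [0,-1.5,0],"rot": [0,0,0]},
  ],
)

```text
time: 23.2
tool_pos: [513.8, -152.6, 35.0]
orientation: [3.131, 0.2, 0.002]
ft_force: [0.4, -10.9, -2.6]
width: 23.9
gripper_force: 5.5
```

```bash
python3 - <<'E'
from h import *
info()
E
```

```text
23.2 [ 513.8 -152.6   35. ] stage [  2.1 -95.1] F [  0.4 -10.9  -2.6] 23.9 5.525127053260803
```

Call:
servo_tool(
  plan=[
    {"travel": [0,-1.5,0],"rot": [0,0,0]},
    {"travel": [0,-1.5,0],"rot": [0,0,0]},
    {"travel": [0,-1.5,0],"rot": [0,0,0]},
    {"travel": [0,-1.5,0],"rot": [0,0,0]},
    {"travel": [0,-1.5,0],"rot": [0,0,0]},
  ],
)

```text
time: 23.7
tool_pos: [513.0, -145.4, 35.0]
orientation: [3.131, 0.2, 0.002]
ft_force: [0.5, -12.5, -2.9]
width: 24.0
gripper_force: 6.2
```

Call:
servo_tool(
  plan=[
    {"travel": [0,-0.8,0],"rot": [0,0,0]},
    {"travel": [0,-0.8,0],"rot": [0,0,0]},
    {"travel": [0,-0.8,0],"rot": [0,0,0]},
    {"travel": [0,-0.8,0],"rot": [0,0,0]},
  ],
)

```text
time: 24.1
tool_pos: [512.6, -142.3, 35.0]
orientation: [3.131, 0.2, 0.002]
ft_force: [1.1, -12.4, -3.7]
width: 23.8
gripper_force: 6.2
```

Call:
servo_tool(
  plan=[
    {"travel": [0,-0.5,0],"rot": [0,0,0]},
    {"travel": [0,-0.5,0],"rot": [0,0,0]},
    {"travel": [0,-0.4,0],"rot": [0,0,0]},
  ],
)

```text
time: 24.4
tool_pos: [512.4, -140.9, 35.0]
orientation: [3.131, 0.2, 0.002]
ft_force: [0.8, -13.2, -2.6]
width: 24.1
gripper_force: 6.2
```

Call:
servo_tool(
  plan=[
    {"travel": [0,-0.5,0],"rot": [0,0,0]},
    {"travel": [0,-0.5,0],"rot": [0,0,0]},
    {"travel": [0,0,0],"rot": [0,0,0]},
  ],
)

```text
time: 24.7
tool_pos: [512.3, -139.8, 35.0]
orientation: [3.131, 0.2, 0.002]
ft_force: [-0.4, -12.4, -2.7]
width: 24.0
gripper_force: 6.0
```

Call:
servo_tool(
  plan=[
    {"travel": [0,-0.5,0],"rot": [0,0,0]},
    {"travel": [0,-0.5,0],"rot": [0,0,0]},
    {"travel": [0,-0.4,0],"rot": [0,0,0]},
  ],
)

```text
time: 25.0
tool_pos: [512.1, -138.5, 35.0]
orientation: [3.131, 0.2, 0.002]
ft_force: [0.6, -12.9, -3.6]
width: 24.0
gripper_force: 6.2
```

Call:
servo_tool(
  plan=[
    {"travel": [0,-0.5,0],"rot": [0,0,0]},
    {"travel": [0,-0.5,0],"rot": [0,0,0]},
    {"travel": [0,-0.4,0],"rot": [0,0,0]},
  ],
)

```text
time: 25.3
tool_pos: [512.0, -137.1, 35.0]
orientation: [3.131, 0.2, 0.003]
ft_force: [0.5, -12.2, -3.2]
width: 24.1
gripper_force: 6.2
```

Call:
servo_tool(
  plan=[
    {"travel": [0,-0.5,0],"rot": [0,0,0]},
    {"travel": [0,-0.5,0],"rot": [0,0,0]},
    {"travel": [0,-0.4,0],"rot": [0,0,0]},
  ],
)

```text
time: 25.6
tool_pos: [511.8, -135.7, 35.0]
orientation: [3.131, 0.2, 0.003]
ft_force: [-0.1, -11.7, -3.3]
width: 23.7
gripper_force: 6.2
```

Call:
servo_tool(
  plan=[
    {"travel": [0,-0.5,0],"rot": [0,0,0]},
    {"travel": [0,-0.5,0],"rot": [0,0,0]},
    {"travel": [0,-0.4,0],"rot": [0,0,0]},
  ],
)

```text
time: 25.9
tool_pos: [511.6, -134.3, 35.0]
orientation: [3.131, 0.2, 0.002]
ft_force: [-0.4, -13.3, -3.2]
width: 23.8
gripper_force: 6.2
```

Call:
servo_tool(
  plan=[
    {"travel": [0,-0.5,0],"rot": [0,0,0]},
    {"travel": [0,-0.5,0],"rot": [0,0,0]},
    {"travel": [0,0,0],"rot": [0,0,0]},
  ],
)

```text
time: 26.2
tool_pos: [511.5, -133.2, 35.0]
orientation: [3.131, 0.2, 0.003]
ft_force: [-0.0, -11.0, -2.8]
width: 24.2
gripper_force: 6.0
```

Call:
servo_tool(
  plan=[
    {"travel": [0,-0.5,0],"rot": [0,0,0]},
    {"travel": [0,-0.5,0],"rot": [0,0,0]},
    {"travel": [0,-0.4,0],"rot": [0,0,0]},
  ],
)

```text
time: 26.5
tool_pos: [511.4, -132.2, 35.0]
orientation: [3.13, 0.2, 0.003]
ft_force: [0.1, -14.7, -2.9]
width: 24.0
gripper_force: 7.0
```

Contact with the pad, at about 1.7 N. Fine steps now.

Call:
servo_tool(
  plan=[
    {"travel": [0,-0.2,0],"rot": [0,0,0]},
    {"travel": [0,-0.2,0],"rot": [0,0,0]},
    {"travel": [0,-0.2,0],"rot": [0,0,0]},
  ],
)

```text
time: 26.8
tool_pos: [511.4, -132.0, 35.0]
orientation: [3.13, 0.2, 0.003]
ft_force: [-0.1, -15.7, -3.9]
width: 23.9
gripper_force: 7.5
```

```bash
python3 - <<'E'
from h import *
info()
E
```

```text
26.8 [ 511.4 -132.    35. ] stage [  2.3 -74.3] F [ -0.1 -15.7  -3.9] 23.9 7.534603178501129
```

Call:
servo_tool(
  plan=[
    {"travel": [0,-0.3,0],"rot": [0,0,0]},
    {"travel": [0,-0.3,0],"rot": [0,0,0]},
    {"travel": [0,-0.2,0],"rot": [0,0,0]},
    {"travel": [0,0,0],"rot": [0,0,0]},
  ],
)

```text
time: 27.2
tool_pos: [511.3, -131.6, 35.0]
orientation: [3.129, 0.2, 0.003]
ft_force: [0.9, -15.3, -3.2]
width: 24.2
gripper_force: 8.2
```

```bash
cat >> h.py <<'E'
def px(c,p,fish=True):
    P=c['extrinsics']; F=200/np.tan(np.radians(float(c['vfov'])/2)); q=P[:3,:3].T@(np.array(p)-P[:3,3])
    if not fish: return q[:2]/q[2]*F+[c['cx'],c['cy']]
    t=np.arctan2(np.hypot(q[0],q[1]),q[2]); return q[:2]/np.hypot(*q[:2])*t*F+[c['cx'],c['cy']]
def dial(c,fish=True,ctr=None,rr=(8,20)):
    g=cv2.cvtColor(c['pixels'],cv2.COLOR_RGB2GRAY).astype(np.float32)
    if ctr is None: # bright-disc centroid near prediction
        u,v=px(c,w(0,93,67),fish); m=(g>215).astype(np.uint8); Y,X=np.nonzero(m); k=np.hypot(X-u,Y-v)<45; 
        ctr=s(at(c,X[k].mean(),Y[k].mean(),67,fish)) ; print('pred',u,v,'disc n',k.sum(),X[k].mean(),Y[k].mean(),X[k].min(),X[k].max(),Y[k].min(),Y[k].max(),ctr)
    th=np.arange(-0.6,1.8,.06); out=[]
    for t in th:
        val=[]
        for q in np.linspace(*rr,13):
            u,v=px(c,w(ctr[0]-q*np.cos(t),ctr[1]-q*np.sin(t),67),fish); val.append(cv2.getRectSubPix(g,(1,1),(float(u),float(v)))[0,0])
        out.append(np.mean(val))
    print('N:int',' '.join(f'{t/.12:.1f}:{o:.0f}' for t,o in zip(th,out)))
E
python3 - <<'E'
from h import *
info(); c=snap('wrist','wr9'); dial(c)
d=load('wr6'); print('ref: '); dial(d); dial(d,ctr=s(at(d,319,77,67,True)))
e=capture('scene'); dial(e,False,ctr=s(at(e,315,192.3,67)))
E
```

```text
27.2 [ 511.3 -131.6   35. ] stage [  2.3 -73.9] F [  0.9 -15.3  -3.2] 24.2 8.17805528640747
pred 84.41157914801573 237.98503410524805 disc n 1888 79.12447033898304 217.97775423728814 55 118 194 253 [15.1 93.7]
N:int -5.0:236 -4.5:223 -4.0:211 -3.5:198 -3.0:190 -2.5:184 -2.0:178 -1.5:173 -1.0:170 -0.5:168 -0.0:167 0.5:165 1.0:163 1.5:162 2.0:161 2.5:161 3.0:160 3.5:160 4.0:160 4.5:160 5.0:162 5.5:163 6.0:164 6.5:166 7.0:168 7.5:170 8.0:171 8.5:174 9.0:179 9.5:187 10.0:199 10.5:219 11.0:235 11.5:244 12.0:245 12.5:245 13.0:245 13.5:245 14.0:245 14.5:245
ref: 
pred 318.04278781166374 76.92822880305803 disc n 4513 319.96565477509415 76.02681143363617 279 358 38 115 [ 1.6 93.8]
N:int -5.0:246 -4.5:246 -4.0:246 -3.5:246 -3.0:246 -2.5:246 -2.0:245 -1.5:241 -1.0:219 -0.5:159 -0.0:140 0.5:197 1.0:219 1.5:221 2.0:224 2.5:226 3.0:231 3.5:236 4.0:240 4.5:243 5.0:244 5.5:245 6.0:246 6.5:246 7.0:246 7.5:246 8.0:246 8.5:246 9.0:246 9.5:246 10.0:245 10.5:244 11.0:244 11.5:244 12.0:244 12.5:244 13.0:244 13.5:245 14.0:245 14.5:246
N:int -5.0:246 -4.5:246 -4.0:246 -3.5:246 -3.0:245 -2.5:243 -2.0:232 -1.5:209 -1.0:162 -0.5:147 -0.0:206 0.5:222 1.0:215 1.5:221 2.0:224 2.5:231 3.0:237 3.5:241 4.0:244 4.5:245 5.0:245 5.5:243 6.0:243 6.5:245 7.0:246 7.5:246 8.0:246 8.5:246 9.0:246 9.5:246 10.0:246 10.5:246 11.0:246 11.5:246 12.0:246 12.5:246 13.0:246 13.5:246 14.0:246 14.5:246
N:int -5.0:197 -4.5:196 -4.0:195 -3.5:194 -3.0:194 -2.5:193 -2.0:192 -1.5:190 -1.0:188 -0.5:186 -0.0:184 0.5:181 1.0:179 1.5:176 2.0:174 2.5:172 3.0:172 3.5:173 4.0:174 4.5:175 5.0:178 5.5:181 6.0:185 6.5:189 7.0:193 7.5:197 8.0:199 8.5:201 9.0:203 9.5:205 10.0:206 10.5:207 11.0:208 11.5:208 12.0:208 12.5:209 13.0:209 13.5:209 14.0:209 14.5:209
```

The scene camera's coarse needle minimum is about 3 N, and the finger force gives about 4 N. A bit further.

Call:
servo_tool(
  plan=[
    {"travel": [0,-0.3,0],"rot": [0,0,0]},
    {"travel": [0,-0.3,0],"rot": [0,0,0]},
    {"travel": [0,-0.3,0],"rot": [0,0,0]},
    {"travel": [0,0,0],"rot": [0,0,0]},
  ],
)

```text
time: 27.7
tool_pos: [511.3, -131.1, 35.0]
orientation: [3.129, 0.2, 0.003]
ft_force: [-0.1, -18.5, -4.9]
width: 23.8
gripper_force: 9.1
```

```bash
python3 - <<'E'
from h import *
info(); e=capture('scene'); dial(e,False,ctr=s(at(e,315,192.3,67)))
E
```

```text
27.7 [ 511.3 -131.1   35. ] stage [  2.3 -73.5] F [ -0.1 -18.5  -4.9] 23.8 9.07872587442398
N:int -5.0:200 -4.5:200 -4.0:200 -3.5:200 -3.0:200 -2.5:200 -2.0:200 -1.5:199 -1.0:198 -0.5:197 -0.0:195 0.5:193 1.0:190 1.5:187 2.0:183 2.5:178 3.0:172 3.5:166 4.0:159 4.5:153 5.0:148 5.5:149 6.0:150 6.5:152 7.0:153 7.5:156 8.0:161 8.5:167 9.0:173 9.5:179 10.0:185 10.5:189 11.0:193 11.5:196 12.0:199 12.5:201 13.0:203 13.5:204 14.0:206 14.5:207
```

At about 5.7 N. I'll back off inside the clearance, then lift and read the dial from above.

Call:
servo_tool(
  plan=[
    {"travel": [0,1,0],"rot": [0,0,0]},
    {"travel": [0,1.5,0],"rot": [0,0,0]},
    {"travel": [0,1.5,0],"rot": [0,0,0]},
    {"travel": [0,1,0],"rot": [0,0,0]},
    {"travel": [0,0,0],"rot": [0,0,0]},
  ],
)

```text
time: 28.25
tool_pos: [510.7, -131.6, 34.7]
orientation: [-3.135, -0.2, 0.001]
ft_force: [-0.4, -1.1, -0.4]
width: 24.0
gripper_force: 0.6
```

```bash
python3 - <<'E'
from h import *
info()
E
```

```text
28.25 [ 510.7 -131.6   34.7] stage [  1.6 -73.9] F [-0.4 -1.1 -0.4] 24.0 0.6120518781244755
```

Call:
servo_tool(
  plan=[
    {"travel": [0,1.5,0],"rot": [0,0,0]},
    {"travel": [0,1.5,0],"rot": [0,0,0]},
    {"travel": [0,0.5,0],"rot": [0,0,0]},
    {"travel": [0,0,0],"rot": [0,0,0]},
  ],
)

```text
time: 28.65
tool_pos: [511.3, -135.3, 34.8]
orientation: [-3.135, -0.2, 0.0]
ft_force: [-0.1, 0.8, 0.2]
width: 23.6
gripper_force: 0.0
```

Call:
servo_tool(
  plan=[
    {"travel": [0,0,-10],"rot": [0,0,0]},
    {"travel": [0,0,-30],"rot": [0,0,0]},
    {"travel": [0,0,-40],"rot": [0,0,0]},
    {"travel": [0,0,-40],"rot": [0,0,0]},
    {"travel": [0,0,-30],"rot": [0,0,0]},
  ],
)

```text
time: 29.15
tool_pos: [511.8, -135.4, 188.3]
orientation: [3.134, 0.2, 0.005]
ft_force: [0.3, -0.6, -0.6]
width: 23.8
gripper_force: 0.0
```

Call:
servo_tool(
  plan=[
    {"travel": [-20,-30,0],"rot": [0,0,0]},
    {"travel": [-20,-30,0],"rot": [0,0,0]},
    {"travel": [0,-30,0],"rot": [0,0,0]},
    {"travel": [0,0,0],"rot": [0,0,0]},
    {"travel": [0,0,0],"rot": [0,0,0]},
  ],
)

```text
time: 29.65
tool_pos: [460.5, -50.9, 185.7]
orientation: [3.134, 0.202, 0.002]
ft_force: [0.8, -0.8, 0.3]
width: 23.9
gripper_force: 0.0
```

```bash
python3 - <<'E'
from h import *
info(); c=snap('wrist','wr10'); dial(c)
e=capture('scene'); dial(e,False,ctr=s(at(e,315,192.3,67)))
# post top: dark blob near expectation
g=cv2.cvtColor(c['pixels'],cv2.COLOR_RGB2GRAY); print('post exp px',px(c,w(0,-79,94)))
E
```

```text
29.65 [460.5 -50.9 185.7] stage [-37.9  12.5] F [ 0.8 -0.8  0.3] 23.9 0.0
pred 240.26660264272664 147.14940680016042 disc n 3243 239.87696577243292 146.97348134443416 210 271 103 192 [ 0.2 93.4]
N:int -5.0:246 -4.5:246 -4.0:246 -3.5:246 -3.0:246 -2.5:246 -2.0:246 -1.5:246 -1.0:246 -0.5:246 -0.0:246 0.5:246 1.0:246 1.5:246 2.0:246 2.5:246 3.0:246 3.5:246 4.0:245 4.5:243 5.0:236 5.5:212 6.0:168 6.5:153 7.0:179 7.5:200 8.0:212 8.5:223 9.0:231 9.5:237 10.0:241 10.5:243 11.0:243 11.5:244 12.0:244 12.5:244 13.0:244 13.5:244 14.0:244 14.5:244
N:int -5.0:200 -4.5:199 -4.0:199 -3.5:199 -3.0:199 -2.5:199 -2.0:198 -1.5:198 -1.0:197 -0.5:196 -0.0:194 0.5:192 1.0:189 1.5:185 2.0:181 2.5:177 3.0:171 3.5:165 4.0:158 4.5:152 5.0:147 5.5:148 6.0:149 6.5:151 7.0:152 7.5:155 8.0:160 8.5:166 9.0:172 9.5:178 10.0:184 10.5:188 11.0:192 11.5:196 12.0:199 12.5:201 13.0:202 13.5:204 14.0:205 14.5:206
post exp px [413.8853638  151.30762652]
```

The needle reads about 6.3 N, the jaw holds, and the gripper is clear of everything. Handing in.

```bash
python3 -c "
from rig import r
print(r.sign_off())"
```

```text
the job is handed in; nothing more can be done
None
```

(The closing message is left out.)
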